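# Stack the craft tubs in their taped storage areas

## Task

Put the craft tubs away in two stacks: the blue-lidded ones in the blue-taped area and the green-lidded ones in the green-taped area, with the large tub in the middle of its area, its length along the area's long side, and the small tub of the same colour centred and lined up on top of its lid. Set each tub down gently and upright, without dropping it, and leave the red-lidded tubs and the little paint pots where they are.

Things in the scene. Friction and masses are not known exactly. Their poses are not given: they have to be found in the camera images.
- blue_large_center (a point): large clear plastic craft tub with a flat press-fit blue lid and a small blank white label on it: 110 mm long (118 mm over the two end latches), 64 mm wide, 56 mm tall, 0.15 to 0.31 kg, loose, standing upright on the table. The point is the tub's centre, half-way up; x along its length, y across its width, z up. The long sides are straight, so it can be gripped across its width at any height.
- blue_small_center (a point): small clear plastic craft tub with a flat press-fit blue lid and a small blank white label on it: 84 mm long (92 mm over the two end latches), 54 mm wide, 44 mm tall, 0.10 to 0.20 kg, loose, standing upright on the table. The point is the tub's centre, half-way up; x along its length, y across its width, z up. The long sides are straight, so it can be gripped across its width at any height.
- green_large_center (a point): large clear plastic craft tub with a flat press-fit green lid and a small blank white label on it: 110 mm long (118 mm over the two end latches), 64 mm wide, 56 mm tall, 0.15 to 0.31 kg, loose, standing upright on the table. The point is the tub's centre, half-way up; x along its length, y across its width, z up. The long sides are straight, so it can be gripped across its width at any height.
- green_small_center (a point): small clear plastic craft tub with a flat press-fit green lid and a small blank white label on it: 84 mm long (92 mm over the two end latches), 54 mm wide, 44 mm tall, 0.10 to 0.20 kg, loose, standing upright on the table. The point is the tub's centre, half-way up; x along its length, y across its width, z up. The long sides are straight, so it can be gripped across its width at any height.
- red_large_center (a point): large clear plastic craft tub with a flat press-fit red lid and a small blank white label on it: 110 mm long (118 mm over the two end latches), 64 mm wide, 56 mm tall, 0.15 to 0.31 kg, loose, standing upright on the table. The point is the tub's centre, half-way up; x along its length, y across its width, z up. The long sides are straight, so it can be gripped across its width at any height. Belongs to someone else: stays where it is.
- red_small_center (a point): small clear plastic craft tub with a flat press-fit red lid and a small blank white label on it: 84 mm long (92 mm over the two end latches), 54 mm wide, 44 mm tall, 0.10 to 0.20 kg, loose, standing upright on the table. The point is the tub's centre, half-way up; x along its length, y across its width, z up. The long sides are straight, so it can be gripped across its width at any height. Belongs to someone else: stays where it is.
- blue_area: storage area marked flat on the table with blue tape: a rectangle 140 mm by 90 mm inside the tape (176 by 126 mm outside, tape 18 mm wide), with a blank white card framed in the same tape, 70 by 48 mm with its frame, lying flat in its middle. Origin at its centre on the table surface, x along its long side, y along its short side, z up. Fixed; a tub stands on top of the card.
- green_area: storage area marked flat on the table with green tape: a rectangle 140 mm by 90 mm inside the tape (176 by 126 mm outside, tape 18 mm wide), with a blank white card framed in the same tape, 70 by 48 mm with its frame, lying flat in its middle. Origin at its centre on the table surface, x along its long side, y along its short side, z up. Fixed; a tub stands on top of the card.
- yellow_pot_center (a point): little round pot of poster paint with a yellow body and a white screw cap, 36 mm across, 45 mm tall, 0.06 kg, loose, standing among the tubs. The point is its centre, half-way up. Stays where it is.
- purple_pot_center (a point): little round pot of poster paint with a purple body and a white screw cap, 36 mm across, 45 mm tall, 0.06 kg, loose, standing among the tubs. The point is its centre, half-way up. Stays where it is.

How it is judged:
By the outcome, as a careful person would: the job done as asked, in the order asked, and still so for the second after the job is handed in, with the robot touching nothing.
It also fails if it takes over 122 s, if anything falls off the work surface, if the arm or the gripper's body presses on something with over 40 N, if the wrist force passes 120 N, or if a joint passes its speed limit or range.

## Robot

A 6-joint arm with a two-finger parallel gripper is mounted at the origin on the work surface. World frame = base frame: x ahead of the robot, y to its left, z up, the work surface at z = 0. Lengths are in m, angles in rad, forces in N, time in s.
With the tool pointing down it reaches from about 0.4 to 0.925 m from the base axis. Payload 12.5 kg.
Tool frame: the origin (TCP) lies midway between the tips of the shut fingers; the grasp point (between the pads) lies 19 mm behind it (manip.hold_point_z is the distance from the TCP to the grasp point, in m); z points along the fingers, y is the direction in which the jaws open and shut (so a half turn about z gives the same grasp; the last joint's range is limited). The gripper opens to 95 mm and grips with 3 to 60 N. Pads are 20 mm wide; open, the fingers measure 119 mm over their backs; the gripper's body (75 mm by 180 mm) begins 59 mm behind the grasp point.
Start: joints at [1.004, 0.491, 1.559, -0, 1.092, -0.106], TCP at [0.278, 0.56, 0.215] pointing down, gripper open.
Joint ranges: [-3.1, 3.1], [-0.84, 2.19], [0.05, 2.79], [-1.13, 4.28], [0.06, 2.93], [-2.69, 2.69]. Speed limits (rad/s): [2.22, 2.22, 2.79, 3.14, 3.14, 3.14].

## Interface

Orientations are given as a 3x3 rotation matrix whose columns are the frame's x, y, z axes.
In Python, from cell import manip, get_image, job_done, spotter gives the robot as it stands.
- The arm moves only by the tool carry_out, never from a script. Its argument "steps" is one flat list of numbers, 5 for each row, row after row: the shift along the tool's x, y, z in cm, then the turn about the tool's z in rad, then the opening, from 0 (shut) to 1 (fully open). In form: [tx, ty, tz, spin, claw, tx, ty, tz, spin, claw, ...]. A call has 1 to 20 rows; each row is the pose to reach, as a shift and turn from the pose commanded when the call began, along the tool's axes at that moment; what a row does not reach only later rows make up. A row lasts 1/10 s, in which the tool goes at most 50 mm and 8.59 degrees, less where a joint would pass 70% of its speed; a pose out of reach is approached as far as the arm can. A call with a gripper value outside its range is refused whole. The fingers move at their own pace and stop on an object; "grip_force" is the grip in N (left out, the last holds). Time passes only in rows, so rows that repeat a pose let the fingers close. It gives the time, the measured TCP pose, the force and the opening at its end, in the units of the state.
- manip.read_state(): the state, without advancing time (a new reading comes with each control period).
- get_image(name): name is "side" or "top" or "wrist"; returns a dict with "frame" (420x560x3 uint8, red, green, blue), "K" (3x3 intrinsics, pixels), "rvec" (rotation vector, rad) and "tvec" (3), from world to camera coordinates, as OpenCV has them. Camera axes: x right, y down, z forward; pixel columns grow to the right and rows downward; lengths in m; the calibration is good to about 2 mm. The wrist camera is an equidistant fisheye: a pixel r from the principal point sees the ray r / f radians off the axis. A picture is of the moment at which its call begins. There is no depth.
- job_done(): hands the job in, once; it reports no verdict.
Trained networks look in the newest picture that a camera, given by its name, has taken for a name from the list of things; names that differ only in an ending like _2 or _b are one class to them, and where a whole thing is asked for, a point or a joint stands for the part that bears it (a point fixed in the world has none). Each returns a list of dicts, best first, with "confidence" (0 to 1); they miss things now and then, are a little off and sometimes report something else, mostly with a low value. They report only what shows in the picture. A call takes as long as a camera call.
- spotter.outline_of(query, camera): "pixels" (420x560 bool, what is visible of it) and "rect" ([left, top, width, height] in pixels, round what is visible of it).
- spotter.place_of(query, camera): "centre" ([column, row] in pixels: a listed point, or the origin of a listed thing).
The state is a dict: "time_s": time; "joint_pos": joint angles; "qvel": joint speeds; "joint_efforts": joint torques, N m; "tool_pos": TCP position; "orientation": TCP orientation; "wrist_force": force on the tool from outside, world axes, zero at the start; "moment": the same for the moment, N m; "grip_width": finger opening in m.
Only numpy, scipy, OpenCV 4.12 (cv2) and the standard library are available. Lean on these libraries where they do the work, as an engineer would, in place of code of your own. Each camera call takes 0.05 s, during which the arm holds its last target.

## Working session

There is one attempt and no reset: what is moved stays moved. The work goes in short steps, Python scripts to look and compute and a tool call to move; the robot and the scene stay as the last step left them, time stands still between calls to the robot, and variables do not carry over. Pictures are saved under pics/ and viewed, and the job is handed in when it is done.

Besides the shell and the picture viewer there is one more tool, called after "Emit:" by a JSON object that holds its "name" and its "arguments". carry_out: Moves the arm, as the interface text tells. Its arguments: {"type":"object","properties":{"steps":{"type":"array"},"grip_force":{"type":"number"}},"required":["steps"]}

```bash
ls; mkdir -p pics
python3 - <<'E'
from cell import manip,get_image
import cv2
s=manip.read_state();print(s)
print(manip.hold_point_z)
for n in ("side","top","wrist"):
    d=get_image(n);cv2.imwrite(f"pics/{n}0.png",d["frame"][:,:,::-1]);print(n,d["K"],d["rvec"],d["tvec"])
E
```

```text
pics
{'time_s': 0.0, 'joint_pos': array([ 1.00440409e+00,  4.91566084e-01,  1.55943823e+00, -5.68443561e-06,
        1.09169940e+00, -1.05606834e-01]), 'qvel': array([-0.00064364,  0.00118239, -0.00063053,  0.00036964, -0.00077616,
       -0.00037418]), 'joint_efforts': array([-3.39890736e-03, -6.12636065e+01, -2.58174419e+01,  6.91151619e-02,
        4.82896809e-02, -1.18875128e-04]), 'tool_pos': array([0.27776344, 0.55962006, 0.21406156]), 'orientation': array([[-8.95704676e-01,  4.44649055e-01, -5.91926399e-04],
       [ 4.44649435e-01,  8.95704190e-01, -9.40263342e-04],
       [ 1.12103749e-04, -1.10539801e-03, -9.99999383e-01]]), 'wrist_force': array([-0.10947739,  0.28171374, -0.1651746 ]), 'moment': array([ 0.02904813, -0.03743383,  0.01764213]), 'grip_width': 0.095141106305835}
0.0188
side [[420.29039779   0.         277.48567614]
 [  0.         420.29039779 207.56909968]
 [  0.           0.           1.        ]] [ 2.07586038 -0.80652673  0.42688559] [-0.38593689  0.27869345  0.66990755]
top [[515.36601377   0.         281.84458726]
 [  0.         515.36601377 203.91582664]
 [  0.           0.           1.        ]] [ 2.11388325 -2.17097931  0.19011567] [0.00199752 0.53630307 1.41750054]
wrist [[325.1922621    0.         273.84077247]
 [  0.         325.1922621  205.78713245]
 [  0.           0.           1.        ]] [-2.45891293 -1.52570863 -0.21777053] [-0.62517392 -0.03174375  0.39030087]
```

View pics/side0.png

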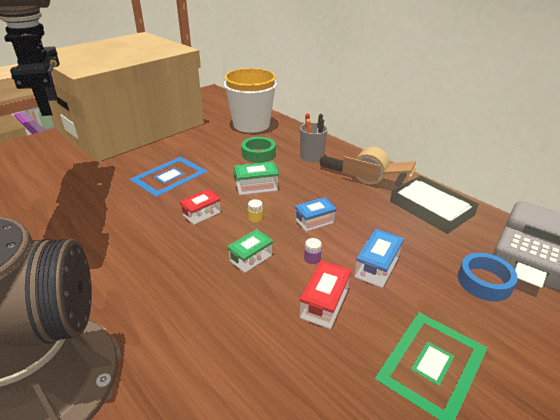

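View pics/top0.png

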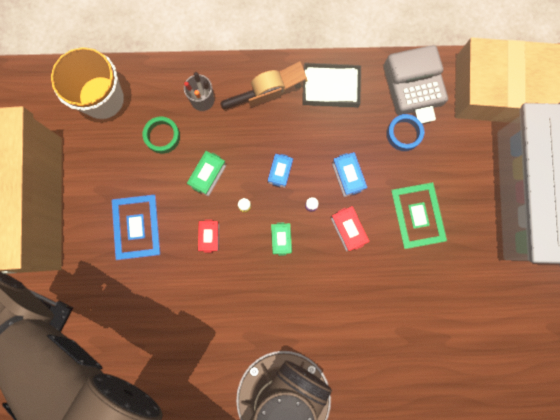

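View pics/wrist0.png

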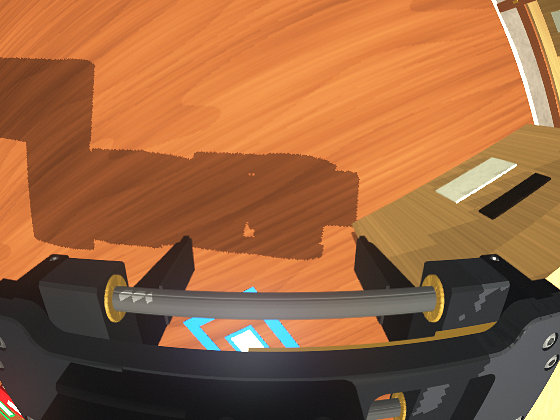

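```bash
cat > h.py <<'E'
import numpy as np, cv2
from cell import manip,get_image,spotter
def cam(d):
    R=cv2.Rodrigues(np.array(d["rvec"]))[0];return d["K"],R,np.array(d["tvec"]).ravel()
def ray(d,uv,fish=False):
    K,R,t=cam(d);x=(uv[0]-K[0,2])/K[0,0];y=(uv[1]-K[1,2])/K[1,1]
    if fish:
        r=np.hypot(x,y);s=np.sin(r)/r if r>1e-9 else 1;v=np.array([x*s,y*s,np.cos(r)])
    else: v=np.array([x,y,1.])
    v=R.T@v;return -R.T@t,v/np.linalg.norm(v)
def onz(d,uv,z,fish=False):
    c,v=ray(d,uv,fish);return c+v*(z-c[2])/v[2]
def tri(rs):
    A=0;b=0
    for c,v in rs:
        P=np.eye(3)-np.outer(v,v);A=A+P;b=b+P@c
    p=np.linalg.solve(A,b);return p,max(np.linalg.norm((np.eye(3)-np.outer(v,v))@(p-c)) for c,v in rs)
E
python3 - <<'E'
from h import *
D={n:get_image(n) for n in("side","top")}
for q in "blue_large_center blue_small_center green_large_center green_small_center red_large_center red_small_center blue_area green_area yellow_pot_center purple_pot_center".split():
    r={}
    for n in D:
        o=spotter.place_of(q,n)
        r[n]=o[0] if o else None
        print(q,n,[(np.round(k["centre"],1).tolist(),round(k["confidence"],2)) for k in o[:2]])
    if all(r.values()):
        p,e=tri([ray(D[n],r[n]["centre"]) for n in D]);print("   ",p.round(4),round(e,4))
print(manip.read_state()["time_s"])
im=get_image("top")["frame"][100:280,90:460]
im=cv2.resize(im,None,fx=2.15,fy=2.15,interpolation=cv2.INTER_CUBIC);cv2.imwrite("pics/topc.png",im[:,:,::-1])
E
```

```text
blue_large_center side [([377.9, 258.2], 0.63)]
blue_large_center top [([345.8, 173.0], 0.6)]
    [ 0.6273 -0.2021  0.018 ] 0.0003
blue_small_center side [([317.3, 217.8], 0.88), ([324.4, 295.1], 0.6)]
blue_small_center top [([279.6, 170.8], 0.86)]
    [ 0.6427 -0.0109  0.0093] 0.0028
green_large_center side [([258.2, 181.1], 0.86), ([167.2, 175.0], 0.68)]
green_large_center top [([205.5, 172.2], 0.63)]
    [0.6426 0.2066 0.0123] 0.0019
green_small_center side [([250.0, 249.4], 0.74)]
green_small_center top [([281.0, 239.0], 0.95), ([241.4, 207.3], 0.52)]
    [ 0.4384 -0.0075  0.027 ] 0.0003
red_large_center side [([324.3, 294.5], 0.77)]
red_large_center top [([352.8, 227.2], 0.62)]
    [ 0.4607 -0.2076  0.0345] 0.0064
red_small_center side [([204.9, 206.6], 0.81)]
red_small_center top [([204.4, 233.1], 0.82)]
    [0.4666 0.2096 0.0091] 0.0046
blue_area side [([164.1, 175.2], 0.66)]
blue_area top [([135.3, 225.2], 0.67)]
    [0.4849 0.4152 0.0019] 0.0075
green_area side [([428.9, 362.5], 0.85)]
green_area top [([416.5, 218.1], 0.74), ([206.6, 234.8], 0.45)]
    [ 0.492  -0.4049  0.0052] 0.0021
yellow_pot_center side [([251.6, 208.7], 0.8)]
yellow_pot_center top [([242.6, 205.6], 0.46)]
    [0.5355 0.1006 0.029 ] 0.0014
purple_pot_center side [([311.9, 249.9], 0.74)]
purple_pot_center top [([310.3, 202.5], 0.64)]
    [ 0.5408 -0.0939  0.0219] 0.0013
1.25
```

View pics/topc.png

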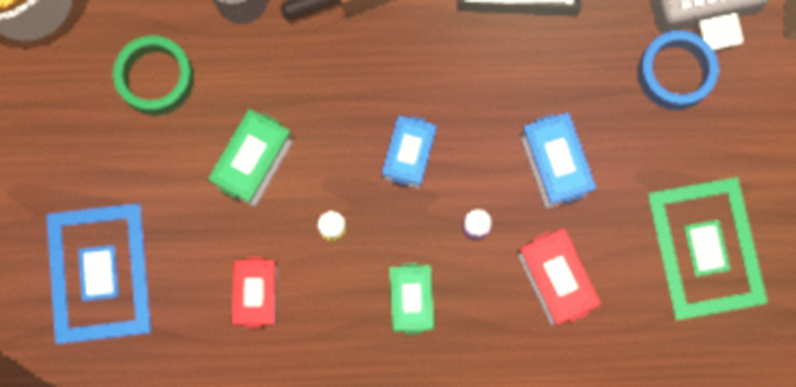

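```bash
cat >> h.py <<'E'
from scipy.optimize import least_squares
def proj(d,P,fish=False):
    K,R,t=cam(d);X=np.asarray(P)@R.T+t
    if fish:
        a=np.hypot(X[:,0],X[:,1]);th=np.arctan2(a,X[:,2]);k=th/np.maximum(a,1e-9)
        return np.c_[X[:,0]*k*K[0,0]+K[0,2],X[:,1]*k*K[1,1]+K[1,2]]
    return np.c_[X[:,0]/X[:,2]*K[0,0]+K[0,2],X[:,1]/X[:,2]*K[1,1]+K[1,2]]
def polymom(pts):
    h=cv2.convexHull(pts.astype(np.float32));m=cv2.moments(h)
    c=np.array([m["m10"],m["m01"]])/m["m00"]
    return np.r_[c,np.array([m["mu20"],m["mu02"],m["mu11"]])/m["m00"]/5, np.sqrt(m["m00"])/2]
RNG={"blue":(98,125),"green":(50,85),"red":None}
def cmask(f,col):
    h=cv2.cvtColor(f,cv2.COLOR_RGB2HSV)
    if col=="red": m=((h[...,0]<5)|(h[...,0]>174))&(h[...,1]>185)&(h[...,2]>120)
    else: m=(h[...,0]>=RNG[col][0])&(h[...,0]<=RNG[col][1])&(h[...,1]>100)&(h[...,2]>60)
    return m.astype(np.uint8)
def blob(f,col,near,maxd=40,minA=60):
    # component(s) nearest to a pixel, merged
    n,l,st,ce=cv2.connectedComponentsWithStats(cmask(f,col),connectivity=8)
    best=None
    for i in range(1,n):
        if st[i,4]<minA: continue
        c=st[i,:2]+st[i,2:4]/2.
        e=np.hypot(*(c-near))
        if e<maxd and (best is None or e<best[0]): best=(e,i)
    if best is None: return None
    m=(l==best[1]).astype(np.uint8)
    cs=cv2.findContours(m,cv2.RETR_EXTERNAL,cv2.CHAIN_APPROX_NONE)[0]
    h=max(cs,key=len)[:,0,:].astype(float)
    # pixel squares: expand by half px
    return np.concatenate([h+o for o in ([.5,0],[-.5,0],[0,.5],[0,-.5])])
def box(x,y,z,yaw,L,W,t):
    c,s=np.cos(yaw),np.sin(yaw);p=[]
    for dz in (0,-t):
        for a,b in((1,1),(1,-1),(-1,-1),(-1,1)):
            u,v=a*L/2,b*W/2;p.append([x+c*u-s*v,y+s*u+c*v,z+dz])
    return np.array(p)
def fit(views,x0,L,W,t,fixz=None):
    # views: list of (d,pts,fish); x0 x,y,z,yaw
    ms=[polymom(p) for _,p,_ in views]
    def f(q):
        x,y,yaw,k=q[:4];z=fixz if fixz is not None else q[4]
        B=box(x,y,z,yaw,L*k,W*k,t)
        return np.concatenate([polymom(proj(d,B,fi))-m for (d,_,fi),m in zip(views,ms)]+[[ (k-1)*20]])
    q0=[x0[0],x0[1],x0[3],1.]+([x0[2]] if fixz is None else [])
    best=None
    for dy in(0,.5,-.5,1.2):
        q=np.array(q0);q[2]+=dy
        r=least_squares(f,q,x_scale=[.01,.01,.1,.02]+([.01] if fixz is None else []))
        if best is None or r.cost<best.cost: best=r
    q=best.x
    return dict(x=q[0],y=q[1],yaw=(q[2]+np.pi/2)%np.pi-np.pi/2,k=q[3],z=fixz if fixz is not None else q[4],cost=best.cost,res=best.fun.round(2))
E
cat > m1.py <<'E'
from h import *
D={n:get_image(n) for n in("side","top")}
T={"blue_large":(.627,-.202,.056),"blue_small":(.643,-.011,.044),"green_large":(.643,.207,.056),"green_small":(.438,-.007,.044),"red_large":(.461,-.208,.056),"red_small":(.467,.21,.044),"blue_area":(.485,.415,0),"green_area":(.492,-.405,0)}
for k,p in T.items():
    col,kind=k.split("_")
    L,W,t={"large":(.114,.064,.008),"small":(.088,.054,.008),"area":(.176,.126,0)}[kind]
    V=[]
    for n in D:
        b=blob(D[n]["frame"],col,proj(D[n],[p])[0],25)
        if b is None: print(k,n,"none");continue
        V.append((D[n],b,False))
    for VV,fz in ((V,None),(V[1:],p[2]),(V[:1],p[2])):
        r=fit(VV,(p[0],p[1],p[2],0.),L,W,t,fz)
        print(k,[round(float(r[a]),4) for a in("x","y","z","yaw","k","cost")])
E
python3 m1.py
```

```text
blue_large [0.627, -0.202, 0.056, 0.5, 1.0, 40.1238]
blue_large [0.6233, -0.2006, 0.056, 0.4987, 0.9996, 14.9629]
blue_large [0.627, -0.202, 0.056, 0.5, 1.0, 23.4699]
blue_small [0.634, -0.0108, 0.0497, 0.0, 1.0, 7.9519]
blue_small [0.6406, -0.008, 0.044, -0.5084, 1.0, 4.3781]
blue_small [0.643, -0.011, 0.044, 0.0, 1.0, 5.0557]
green_large [0.6114, 0.192, 0.0896, 0.0, 1.0, 311.345]
green_large [0.6378, 0.2044, 0.056, -0.4946, 1.0023, 3.2595]
green_large [0.643, 0.207, 0.056, 0.0, 1.0, 269.9709]
green_small [0.4408, -0.0067, 0.0438, 0.1012, 0.999, 3.9303]
green_small [0.4406, -0.0071, 0.044, 0.0, 1.0, 1.8401]
green_small [0.4377, -0.0075, 0.044, 0.0, 0.995, 4.6216]
red_large side none
red_large top none
red_large [0.461, -0.208, 0.056, 0.0, 1.0, 0.0]
red_large [0.461, -0.208, 0.056, 0.0, 1.0, 0.0]
red_large [0.461, -0.208, 0.056, 0.0, 1.0, 0.0]
red_small side none
red_small top none
red_small [0.467, 0.21, 0.044, 0.0, 1.0, 0.0]
red_small [0.467, 0.21, 0.044, 0.0, 1.0, 0.0]
red_small [0.467, 0.21, 0.044, 0.0, 1.0, 0.0]
blue_area [0.4855, 0.4146, -0.0002, 0.0, 0.999, 9.7986]
blue_area [0.4882, 0.414, 0.0, 0.0, 1.0, 4.9612]
blue_area [0.4895, 0.4105, 0.0, 0.0, 0.9979, 2.5282]
green_area [0.4969, -0.4119, 0.0012, -0.002, 0.9899, 81.7222]
green_area [0.5045, -0.4058, 0.0, -0.0, 0.9949, 13.9894]
green_area [0.4964, -0.4145, 0.0, -0.0025, 0.986, 68.8409]
```

```bash
sed -i 's/r=least_squares(f,q,x_scale/r=least_squares(f,q,diff_step=None,jac=lambda q:np.stack([(f(q+e)-f(q-e))\/(2*e.max()) for e in np.diag([1e-3,1e-3,1e-2,5e-3,1e-3][:len(q)])],1),x_scale/' h.py
sed -i 's/(h\[...,1\]>185)&(h\[...,2\]>120)/(h[...,1]>185)\&(h[...,2]>140)/' h.py
python3 m1.py
python3 - <<'E'
from h import *
f=get_image("top")["frame"];print(cv2.cvtColor(f,cv2.COLOR_RGB2HSV)[[220,222,240,250],[352,340,201,300]])
E
```

```text
blue_large [0.6189, -0.208, 0.0589, 0.2926, 0.9682, 0.8944]
blue_large [0.619, -0.2085, 0.056, 0.2963, 0.9836, 0.0675]
blue_large [0.6222, -0.2064, 0.056, 0.2866, 0.9639, 0.4382]
blue_small [0.6368, -0.0096, 0.0458, -0.2416, 0.9657, 0.8503]
blue_small [0.6367, -0.0096, 0.044, -0.2922, 0.9875, 0.0581]
blue_small [0.6392, -0.0079, 0.044, -0.2162, 0.9652, 0.4008]
green_large [0.6275, 0.195, 0.0946, -0.3077, 0.9563, 270.1345]
green_large [0.6334, 0.2027, 0.056, -0.5296, 0.9768, 0.1297]
green_large [0.6736, 0.2446, 0.056, 0.7342, 1.5622, 88.9835]
green_small [0.4389, -0.0073, 0.0462, 0.0428, 0.9557, 0.5877]
green_small [0.4387, -0.0074, 0.044, -0.0031, 0.9679, 0.2773]
green_small [0.4408, -0.0051, 0.044, 0.0604, 0.9623, 0.3608]
red_large side none
red_large top none
red_large [0.461, -0.208, 0.056, 0.0, 1.0, 0.0]
red_large [0.461, -0.208, 0.056, 0.0, 1.0, 0.0]
red_large [0.461, -0.208, 0.056, 0.0, 1.0, 0.0]
red_small side none
red_small top none
red_small [0.467, 0.21, 0.044, 0.0, 1.0, 0.0]
red_small [0.467, 0.21, 0.044, 0.0, 1.0, 0.0]
red_small [0.467, 0.21, 0.044, 0.0, 1.0, 0.0]
blue_area [0.4886, 0.4115, 0.0024, 0.0987, 1.0061, 0.313]
blue_area [0.4883, 0.4127, 0.0, 0.1059, 1.0064, 0.1609]
blue_area [0.4911, 0.4148, 0.0, 0.0942, 1.011, 0.0309]
green_area [0.4995, -0.4096, 0.0051, 0.1196, 0.9953, 0.9501]
green_area [0.5007, -0.4112, 0.0, 0.1593, 0.997, 0.0107]
green_area [0.5032, -0.4085, 0.0, 0.1158, 1.0035, 0.0666]
[[  8  62 254]
 [  0 139 254]
 [  0 156 254]
 [ 11 146 150]]
```

Emit:
{"name": "carry_out", "arguments": {"steps": [-3,-2.5,0,-0.04,1,-64.7,-53.6,0,-0.754,1,-64.7,-53.6,0,-0.754,1,-64.7,-53.6,0,-0.754,1,-64.7,-53.6,0,-0.754,1,-64.7,-53.6,0,-0.754,1,-64.7,-53.6,0,-0.754,1,-64.7,-53.6,0,-0.754,1,-64.7,-53.6,0,-0.754,1,-64.7,-53.6,0,-0.754,1,-64.7,-53.6,0,-0.754,1,-64.7,-53.6,0,-0.754,1,-64.7,-53.6,0,-0.754,1,-64.7,-53.6,0,-0.754,1,-64.7,-53.6,0,-0.754,1,-64.7,-53.6,0,-0.754,1,-64.7,-53.6,0,-0.754,1,-64.7,-53.6,0,-0.754,1,-64.7,-53.6,0,-0.754,1,-64.7,-53.6,0,-0.754,1]}}

```text
time_s: 3.55
tool_pos: [0.6187, -0.2078, 0.2142]
orientation: [[-0.957, -0.288, -0.001], [-0.288, 0.957, 0.001], [0.0, 0.001, -1.0]]
wrist_force: [-0.4, 0.7, 0.6]
grip_width: 0.0949
```

```bash
cat >> h.py <<'E'
def st():
    s=manip.read_state();R=np.array(s["orientation"]);p=np.array(s["tool_pos"])
    a=np.arctan2(R[1,1],R[0,1])
    print("t",round(s["time_s"],2),"tcp",p.round(4),"a",round(a,4),"F",np.round(s["wrist_force"],1),"w",round(s["grip_width"],4),"j6",round(s["joint_pos"][5],2));return p,R,a
def go(x,y,z,a1):
    p,R,a=st();d=R.T@(np.array([x,y,z])-p)*100
    print("shift cm",d.round(2),"spin",round(-(a1-a),4))
E
python3 - <<'E'
from h import *
st();d=get_image("wrist");cv2.imwrite("pics/w1.png",d["frame"][:,:,::-1])
K,R,t=cam(d);print(-R.T@t,R[2])
E
```

```text
t 3.55 tcp [ 0.6187 -0.2078  0.2142] a 1.8634 F [-0.4  0.7  0.6] w 0.0949 j6 -2.29
[ 0.54334288 -0.23063709  0.38416164] [ 0.2670464   0.08261552 -0.96013588]
```

View pics/w1.png

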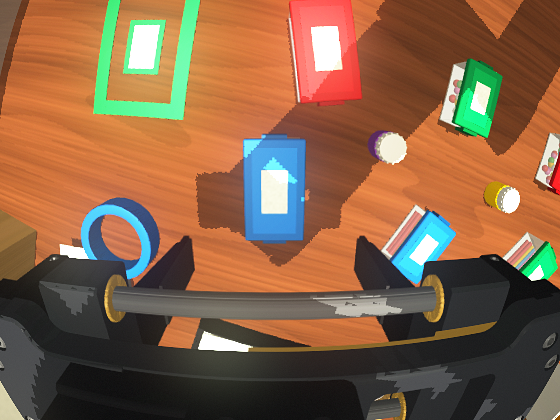

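```bash
cat > m2.py <<'E'
import sys
from h import *
RNG.update(blue=(88,125),green=(45,88))
k,x,y,z,yaw=sys.argv[1],*map(float,sys.argv[2:6])
cams=sys.argv[6].split(",") if len(sys.argv)>6 else ["wrist","top"]
col,kind=k.split("_")
L,W,t={"large":(.114,.064,.008),"small":(.088,.054,.008),"area":(.176,.126,0)}[kind]
st();V=[]
for n in cams:
    d=get_image(n);fi=n=="wrist"
    b=blob(d["frame"],col,proj(d,[[x,y,z]],fi)[0],60 if fi else 25)
    if b is None: print(n,"none");continue
    V.append((d,b,fi));r=fit(V[-1:],(x,y,z,yaw),L,W,t,z)
    print(n,[round(float(r[a]),4) for a in("x","y","z","yaw","k","cost")],r["res"])
    if fi:
        im=d["frame"][:,:,::-1].copy()
        cv2.polylines(im,[np.int32(proj(d,box(r["x"],r["y"],z,r["yaw"],L,W,0)[:4],True))],True,(0,255,255),1)
        cv2.imwrite("pics/fit.png",im)
if len(V)>1:
    r=fit(V,(x,y,z,yaw),L,W,t);print("both",[round(float(r[a]),4) for a in("x","y","z","yaw","k","cost")])
E
python3 m2.py blue_large .619 -.208 .056 .294; cp pics/fit.png pics/fit1.png
```

```text
t 3.6 tcp [ 0.6187 -0.2071  0.2145] a 1.8643 F [0.9 0.9 0.1] w 0.095 j6 -2.29
wrist [0.6192, -0.207, 0.056, 0.2911, 0.9983, 0.9786] [ 0.   -0.08  1.32 -0.44  0.01 -0.1  -0.03]
top none
```

View pics/fit1.png

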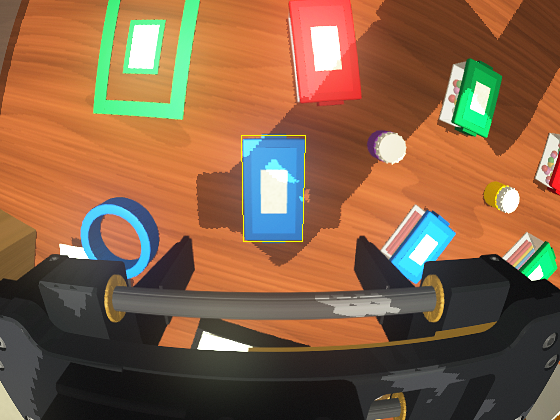

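Emit:
{"name": "carry_out", "arguments": {"steps": [0,0,4,0,1,0,0,8,0,1,0,0,12,0,1,0,0,15,0,1,0,0,17.5,0,1,0,0,19,0,1,0,0,19.6,0,1,0,0,19.6,0,1,0,0,19.6,0,0.5,0,0,19.6,0,0.5,0,0,19.6,0,0.5,0,0,19.6,0,0.5,0,0,19.6,0,0.5,0,0,19.6,0,0.5,0,0,19.6,0,0.5,0,0,19.6,0,0.5], "grip_force": 15}}

```text
time_s: 5.3
tool_pos: [0.6192, -0.208, 0.019]
orientation: [[-0.957, -0.289, 0.0], [-0.289, 0.957, -0.0], [-0.0, -0.0, -1.0]]
wrist_force: [-1.8, 0.4, 5.5]
grip_width: 0.064
```

Emit:
{"name": "carry_out", "arguments": {"steps": [0,0,0,0,0.3,0,0,0,0,0.3,0,0,-0.4,0,0.3,0,0,-1,0,0.3,0,0,-2,0,0.3,0,0,-3.5,0,0.3,0,0,-5.5,0,0.3,0,0,-7.5,0,0.3,0,0,-9.5,0,0.3,0,0,-11,0,0.3,0,0,-11.7,0,0.3,0,0,-12,0,0.3,0,0,-12,0,0.3]}}

```text
time_s: 6.6
tool_pos: [0.619, -0.2079, 0.1385]
orientation: [[-0.957, -0.289, -0.0], [-0.289, 0.957, 0.0], [0.0, 0.0, -1.0]]
wrist_force: [-0.1, -0.0, -1.1]
grip_width: 0.064
```

Run:
```python
from h import *
go(.4885,.413,.139,1.5708+.103)
```

```text
t 6.6 tcp [ 0.619  -0.2079  0.1385] a 1.864 F [-0.1 -0.  -1.1] w 0.064 j6 -2.29
shift cm [-5.460e+00  6.321e+01 -3.000e-02] spin 0.1902
```

Emit:
{"name": "carry_out", "arguments": {"steps": [-0.2,0.8,0,0.01,0.3,-0.6,2.5,0,0.02,0.3,-1.2,5,0,0.03,0.3,-2,8,0,0.05,0.3,-2.9,11.5,0,0.06,0.3,-3.8,15,0,0.08,0.3,-4.7,19,0,0.1,0.3,-5.7,23,0,0.12,0.3,-6.6,26.5,0,0.14,0.3,-7.5,30,0,0.16,0.3,-8.3,33,0,0.18,0.3,-9,36,0,0.19,0.3,-9.6,38.5,0,0.19,0.3,-10,40,0,0.19,0.3,-10.2,40.8,0,0.19,0.3,-10.2,40.8,0,0.19,0.3,-10.2,40.8,0,0.19,0.3]}}

```text
time_s: 8.3
tool_pos: [0.5988, 0.2114, 0.1384]
orientation: [[-0.995, -0.103, -0.0], [-0.103, 0.995, -0.0], [0.0, -0.0, -1.0]]
wrist_force: [0.1, -0.2, -2.0]
grip_width: 0.0641
```

```bash
python3 m2.py blue_area .4885 .413 0 .103 wrist; cp pics/fit.png pics/fit2.png
```

```text
t 8.3 tcp [0.5988 0.2114 0.1384] a 1.6735 F [ 0.1 -0.2 -2. ] w 0.0641 j6 -1.44
wrist [0.4889, 0.4159, 0.0, 0.0943, 0.4035, 71.9937] [  0.29   0.02   1.19   0.27   0.06   0.27 -11.93]
```

View pics/fit2.png

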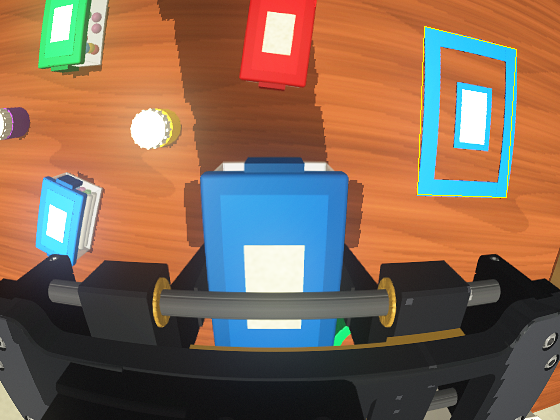

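```bash
sed -i 's/60 if fi else 25)/60 if fi else 25, 1800 if fi and kind=="area" else 60)/' m2.py; python3 m2.py blue_area .4885 .413 0 .103 wrist; sed -i 's/blue=(88,125)/blue=(98 if "top" in sys.argv[-1] else 88,125)/' m2.py; python3 m2.py blue_area .4885 .413 0 .103 top;python3 - <<'E'
from h import *
go(.489,.4145,.139,1.5708+.098)
E
```

```text
t 8.35 tcp [0.5989 0.2111 0.1385] a 1.6731 F [ 0.7 -1.  -1.3] w 0.0635 j6 -1.44
wrist [0.4885, 0.4108, 0.0, 0.095, 1.0061, 27.4985] [-4.16 -0.98 -5.62  1.87 -1.06 -0.7   0.12]
t 8.4 tcp [0.599  0.2111 0.1386] a 1.6728 F [ 0.4 -0.4 -2.4] w 0.064 j6 -1.44
top [0.4882, 0.4126, 0.0, 0.14, 0.448, 66.563] [  0.    -0.05   1.73   2.5    0.4    1.37 -11.04]
t 8.45 tcp [0.599  0.2112 0.1387] a 1.6728 F [-0.5  0.5 -1.6] w 0.0639 j6 -1.44
shift cm [ 8.87 21.35 -0.03] spin 0.004
```

Run:
```python
from h import *
RNG["blue"]=(88,125)
d=get_image("wrist");m=cmask(d["frame"],"blue")
n,l,s,c=cv2.connectedComponentsWithStats(m)
for i in range(1,n):
    if s[i,4]>60: print(s[i],c[i].round(1))
p=np.argwhere(l==l[60:160,505][np.argmax(m[60:160,505])])[:,::-1].astype(np.float32)
h=cv2.convexHull(p)
q=cv2.approxPolyDP(h,6,True)[:,0];print(q)
w=np.array([onz(d,u,0,True) for u in q]);print(w.round(4),w.mean(0))
# card label & tape card
for i in range(1,n):
    if 430<c[i][0]<510 and s[i,4]>60:
        p=np.argwhere(l==i)[:,::-1].astype(np.float32);q=cv2.approxPolyDP(cv2.convexHull(p),4,True)[:,0]
        w=np.array([onz(d,u,0,True) for u in q]);r=cv2.minAreaRect(np.float32([onz(d,u,0,True)[:2]*1000 for u in cv2.convexHull(p)[:,0]]));print(r)
```

```text
[ 417   27  100  171 6348] [463.2 115.9]
[453  82  39  69 946] [471.8 116.1]
[  200   158   148   134 15011] [273.8 219.6]
[  36  177   51   89 2627] [ 60.7 217.3]
[ 212  318  125   30 2855] [274.1 333.9]
[[515.  49.]
 [506. 196.]
 [418. 195.]
 [424.  27.]]
[[0.3959 0.4679 0.    ]
 [0.5697 0.4859 0.    ]
 [0.5828 0.3619 0.    ]
 [0.408  0.3439 0.    ]] [0.48910748 0.41490382 0.        ]
((489.0771484375, 415.1155090332031), (176.8563995361328, 126.88374328613281), 5.316364288330078)
((489.1331481933594, 414.83074951171875), (70.43684387207031, 48.49547576904297), 5.197993755340576)
```

Emit:
{"name": "carry_out", "arguments": {"steps": [0.3,0.8,0,0.004,0.3,1,2.5,0,0.004,0.3,2.2,5.2,0,0.004,0.3,3.5,8.5,0,0.004,0.3,4.9,11.8,0,0.004,0.3,6.2,15,0,0.004,0.3,7.4,17.8,0,0.004,0.3,8.3,19.9,0,0.004,0.3,8.7,21,0,0.004,0.3,8.87,21.35,0,0.004,0.3,8.87,21.35,0,0.004,0.3,8.87,21.35,0,0.004,0.3,8.87,21.35,1,0.004,0.3,8.87,21.35,3,0.004,0.3,8.87,21.35,5.5,0.004,0.3,8.87,21.35,8,0.004,0.3,8.87,21.35,9.8,0.004,0.3,8.87,21.35,10.8,0.004,0.3,8.87,21.35,11,0.004,0.3,8.87,21.35,11,0.004,0.3]}}

```text
time_s: 10.5
tool_pos: [0.4889, 0.4152, 0.0287]
orientation: [[-0.995, -0.099, 0.0], [-0.099, 0.995, 0.0], [-0.0, 0.0, -1.0]]
wrist_force: [-0.3, 0.8, -1.5]
grip_width: 0.0638
```

Run:
```python
from h import *
go(.489,.4145,.019,1.5708+.098)
d=get_image("wrist");cv2.imwrite("pics/w3.png",d["frame"][:,:,::-1])
d=get_image("side");cv2.imwrite("pics/s3.png",cv2.resize(d["frame"][110:260,90:290],None,fx=3,fy=3)[:,:,::-1])
```

```text
t 10.5 tcp [0.4889 0.4152 0.0287] a 1.6696 F [-0.3  0.8 -1.5] w 0.0638 j6 -1.07
shift cm [-0.   -0.07  0.97] spin 0.0008
```

View pics/w3.png

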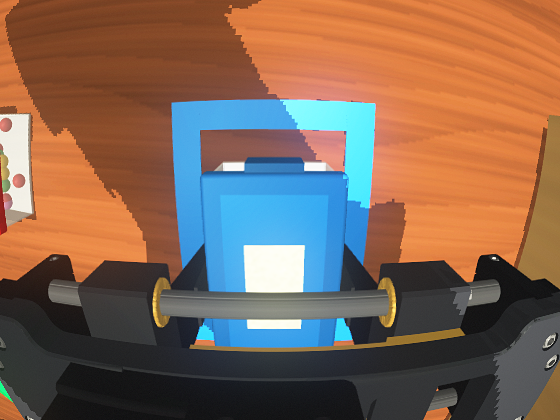

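View pics/s3.png

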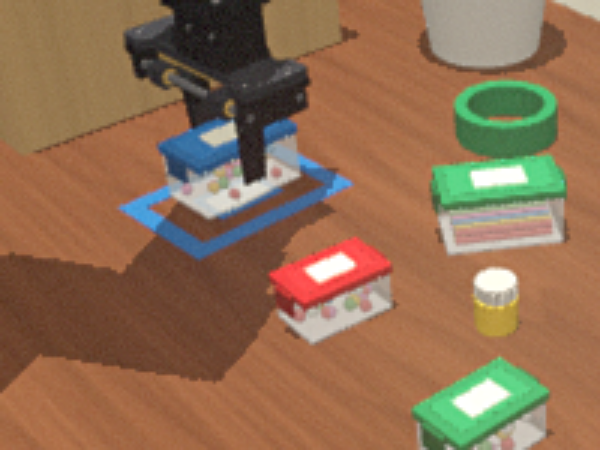

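Emit:
{"name": "carry_out", "arguments": {"steps": [0,0,0.3,0,0.3,0,0,0.5,0,0.3,0,0,0.7,0,0.3,0,0,0.8,0,0.3,0,0,0.9,0,0.3,0,0,0.9,0,0.3,0,0,0.9,0,0.3]}}

```text
time_s: 11.3
tool_pos: [0.4886, 0.4154, 0.0197]
orientation: [[-0.995, -0.099, 0.0], [-0.099, 0.995, 0.0], [-0.0, 0.0, -1.0]]
wrist_force: [0.4, -0.1, -1.3]
grip_width: 0.0639
```

Emit:
{"name": "carry_out", "arguments": {"steps": [0,0,0.05,0,0.3,0,0,0.1,0,0.3,0,0,0.1,0,0.3,0,0,0.1,0,0.3]}}

```text
time_s: 11.7
tool_pos: [0.4887, 0.4154, 0.019]
orientation: [[-0.995, -0.099, 0.0], [-0.099, 0.995, 0.0], [-0.0, 0.0, -1.0]]
wrist_force: [-2.1, 0.3, 5.5]
grip_width: 0.0643
```

Emit:
{"name": "carry_out", "arguments": {"steps": [0,0,0,0,0.72,0,0,0,0,0.78,0,0,0,0,0.85,0,0,0,0,0.95,0,0,0,0,0.95,0,0,0,0,0.95,0,0,0,0,0.95,0,0,-1,0,0.95,0,0,-3,0,0.95,0,0,-6,0,0.95,0,0,-10,0,0.95,0,0,-14,0,0.95,0,0,-17,0,0.95,0,0,-19,0,0.95,0,0,-19.6,0,0.95,0,0,-19.6,0,0.95]}}

```text
time_s: 13.3
tool_pos: [0.4886, 0.4154, 0.2155]
orientation: [[-0.995, -0.099, 0.001], [-0.099, 0.995, 0.001], [-0.001, 0.001, -1.0]]
wrist_force: [-0.4, -0.1, -0.4]
grip_width: 0.0903
```

```bash
python3 m2.py blue_large .489 .415 .056 .098 wrist; cp pics/fit.png pics/fit3.png
python3 - <<'E'
from h import *
go(.6367,-.0094,.215,1.5708-.29)
E
```

```text
t 13.3 tcp [0.4886 0.4154 0.2155] a 1.67 F [-0.4 -0.1 -0.4] w 0.0903 j6 -1.07
wrist [0.4884, 0.4146, 0.056, 0.0899, 1.3912, 2247.9323] [-6.000e-02  8.900e+00 -6.218e+01  2.141e+01 -1.510e+00 -5.360e+00
  7.820e+00]
t 13.35 tcp [0.4884 0.4152 0.2143] a 1.67 F [-0.9 -0.5 -0.7] w 0.0902 j6 -1.07
shift cm [-10.56 -43.72  -0.07] spin 0.3892
```

View pics/fit3.png

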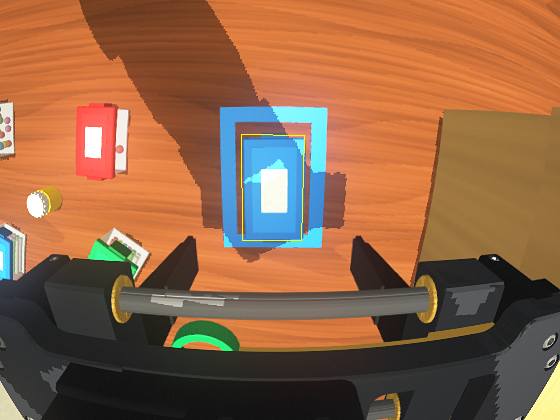

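Emit:
{"name": "carry_out", "arguments": {"steps": [-0.5,-2,0,0.02,1,-10.56,-43.7,0,0.389,1,-10.56,-43.7,0,0.389,1,-10.56,-43.7,0,0.389,1,-10.56,-43.7,0,0.389,1,-10.56,-43.7,0,0.389,1,-10.56,-43.7,0,0.389,1,-10.56,-43.7,0,0.389,1,-10.56,-43.7,0,0.389,1,-10.56,-43.7,0,0.389,1,-10.56,-43.7,0,0.389,1,-10.56,-43.7,0,0.389,1,-10.56,-43.7,0,0.389,1]}}

```text
time_s: 14.65
tool_pos: [0.6364, -0.008, 0.2139]
orientation: [[-0.959, 0.285, -0.001], [0.285, 0.959, 0.0], [0.001, 0.0, -1.0]]
wrist_force: [-0.6, -0.2, 0.0]
grip_width: 0.0953
```

```bash
python3 m2.py blue_small .637 -.0094 .044 -.29 wrist; cp pics/fit.png pics/fit4.png
```

```text
t 14.65 tcp [ 0.6364 -0.008   0.2139] a 1.2818 F [-0.6 -0.2  0. ] w 0.0953 j6 -1.4
wrist [0.6374, -0.0076, 0.044, -0.2937, 0.9988, 0.6378] [ 0.   -0.03  1.05 -0.4   0.02 -0.1  -0.02]
```

View pics/fit4.png

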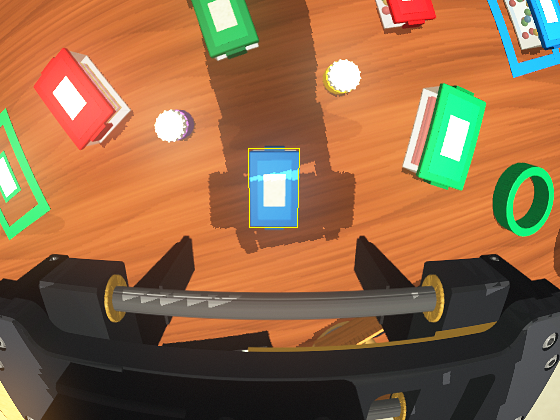

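Emit:
{"name": "carry_out", "arguments": {"steps": [-0.08,0.07,4,0.005,1,-0.08,0.07,8,0.005,1,-0.08,0.07,12,0.005,1,-0.08,0.07,15.5,0.005,1,-0.08,0.07,18,0.005,1,-0.08,0.07,19.4,0.005,1,-0.08,0.07,20,0.005,1,-0.08,0.07,20,0.005,1,-0.08,0.07,20,0.005,0.4,-0.08,0.07,20,0.005,0.3,-0.08,0.07,20,0.005,0.3,-0.08,0.07,20,0.005,0.3,-0.08,0.07,20,0.005,0.3,-0.08,0.07,20,0.005,0.3,-0.08,0.07,20,0.005,0.3,-0.08,0.07,20,0.005,0.3,-0.08,0.07,20,0.005,0.3,-0.08,0.07,20,0.005,0.3], "grip_force": 15}}

```text
time_s: 16.5
tool_pos: [0.638, -0.0087, 0.0148]
orientation: [[-0.957, 0.291, 0.0], [0.291, 0.957, 0.0], [-0.0, 0.0, -1.0]]
wrist_force: [-0.6, -0.9, 3.7]
grip_width: 0.0541
```

Run:
```python
from h import *
st()
```

```text
t 16.5 tcp [ 0.638  -0.0087  0.0148] a 1.276 F [-0.6 -0.9  3.7] w 0.0541 j6 -1.39
```

Emit:
{"name": "carry_out", "arguments": {"steps": [0,0,-0.4,0,0.3,0,0,-1,0,0.3,0,0,-2,0,0.3,0,0,-4,0,0.3,0,0,-6.5,0,0.3,0,0,-9,0,0.3,0,0,-11.5,0,0.3,0,0,-13.5,0,0.3,0,0,-15,0,0.3,0,0,-15.8,0,0.3,0,0,-16,0,0.3,0,0,-16,0,0.3]}}

```text
time_s: 17.7
tool_pos: [0.6377, -0.0086, 0.1745]
orientation: [[-0.957, 0.29, -0.0], [0.29, 0.957, 0.0], [0.0, -0.0, -1.0]]
wrist_force: [-0.5, -0.4, -0.4]
grip_width: 0.0539
```

Run:
```python
from h import *
go(.4887,.4152,.175,1.669)
```

```text
t 17.7 tcp [ 0.6377 -0.0086  0.1745] a 1.2761 F [-0.5 -0.4 -0.4] w 0.0539 j6 -1.39
shift cm [26.57 36.22 -0.05] spin -0.3929
```

Emit:
{"name": "carry_out", "arguments": {"steps": [0.6,0.8,0,-0.01,0.3,1.8,2.5,0,-0.03,0.3,3.7,5,0,-0.06,0.3,5.9,8,0,-0.09,0.3,8.1,11,0,-0.12,0.3,10.3,14,0,-0.15,0.3,12.5,17,0,-0.18,0.3,14.7,20,0,-0.21,0.3,16.9,23,0,-0.25,0.3,19.1,26,0,-0.29,0.3,21.3,29,0,-0.32,0.3,23.5,32,0,-0.35,0.3,25.2,34.4,0,-0.38,0.3,26.2,35.7,0,-0.393,0.3,26.57,36.22,0,-0.393,0.3,26.57,36.22,0,-0.393,0.3,26.57,36.22,0,-0.393,0.3]}}

```text
time_s: 19.4
tool_pos: [0.4893, 0.4142, 0.1745]
orientation: [[-0.995, -0.097, -0.0], [-0.097, 0.995, -0.0], [0.0, -0.0, -1.0]]
wrist_force: [-0.6, -0.2, -2.0]
grip_width: 0.0539
```

Run:
```python
from h import *
go(.4887,.4152,.0715,1.669)
d=get_image("wrist");cv2.imwrite("pics/w5.png",d["frame"][:,:,::-1])
```

```text
t 19.4 tcp [0.4893 0.4142 0.1745] a 1.6679 F [-0.6 -0.2 -2. ] w 0.0539 j6 -1.07
shift cm [ 0.04  0.11 10.3 ] spin -0.0011
```

View pics/w5.png

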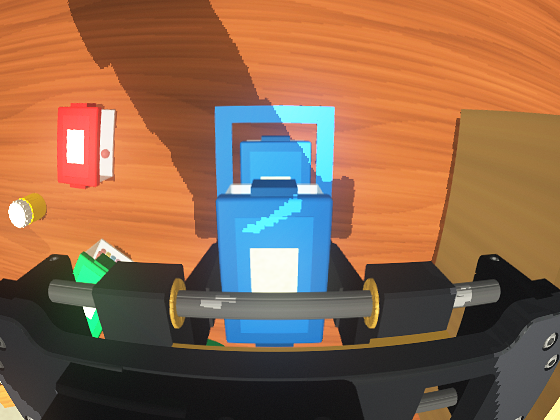

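Emit:
{"name": "carry_out", "arguments": {"steps": [-0.05,0.1,0.5,0,0.3,-0.05,0.1,1.5,0,0.3,-0.05,0.1,3.5,0,0.3,-0.05,0.1,5.5,0,0.3,-0.05,0.1,7.5,0,0.3,-0.05,0.1,8.8,0,0.3,-0.05,0.1,9.4,0,0.3,-0.05,0.1,9.7,0,0.3,-0.05,0.1,9.9,0,0.3,-0.05,0.1,10,0,0.3,-0.05,0.1,10.1,0,0.3,-0.05,0.1,10.2,0,0.3,-0.05,0.1,10.2,0,0.3]}}

```text
time_s: 20.75
tool_pos: [0.4893, 0.4163, 0.0728]
orientation: [[-0.995, -0.098, 0.0], [-0.098, 0.995, 0.0], [-0.0, 0.0, -1.0]]
wrist_force: [-0.1, 0.0, -0.7]
grip_width: 0.0542
```

Run:
```python
from h import *
go(.4887,.4152,.0708,1.669)
d=get_image("wrist");cv2.imwrite("pics/w6.png",d["frame"][:,:,::-1])
d=get_image("side");cv2.imwrite("pics/s6.png",cv2.resize(d["frame"][110:230,110:290],None,fx=4,fy=4)[:,:,::-1])
```

```text
t 20.75 tcp [0.4893 0.4163 0.0728] a 1.669 F [-0.1  0.  -0.7] w 0.0542 j6 -1.07
shift cm [ 0.07 -0.1   0.2 ] spin 0.0
```

View pics/w6.png

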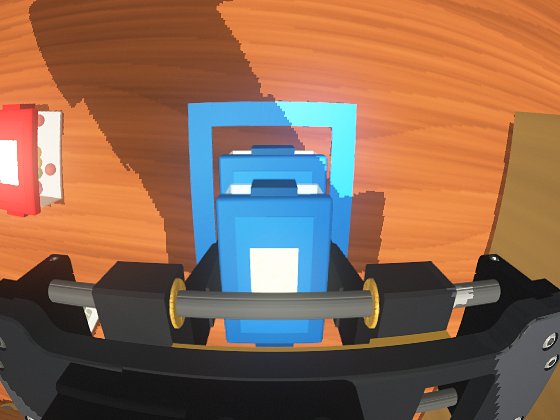

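View pics/s6.png

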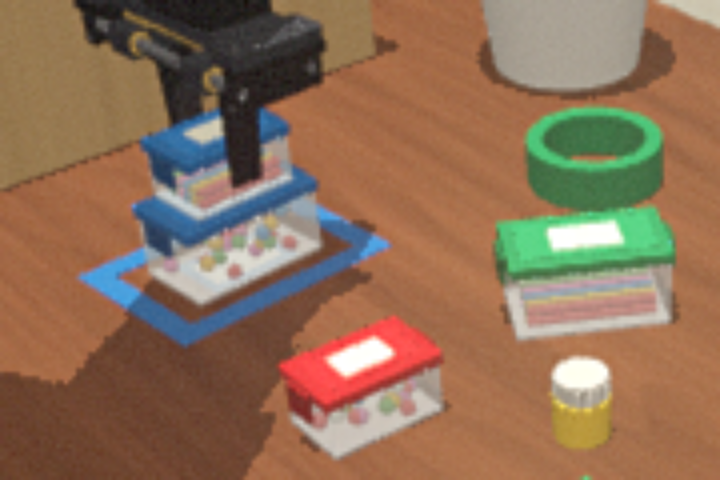

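Emit:
{"name": "carry_out", "arguments": {"steps": [0,0,0.05,0,0.3,0,0,0.1,0,0.3,0,0,0.15,0,0.3,0,0,0.15,0,0.3,0,0,0.15,0,0.3]}}

```text
time_s: 21.35
tool_pos: [0.4893, 0.4162, 0.0711]
orientation: [[-0.995, -0.098, 0.0], [-0.098, 0.995, 0.0], [-0.0, 0.0, -1.0]]
wrist_force: [-0.0, 0.8, -2.2]
grip_width: 0.0538
```

Emit:
{"name": "carry_out", "arguments": {"steps": [0,0,0.05,0,0.3,0,0,0.05,0,0.3,0,0,0.05,0,0.3]}}

```text
time_s: 21.65
tool_pos: [0.4894, 0.4163, 0.0708]
orientation: [[-0.995, -0.098, 0.0], [-0.098, 0.995, 0.0], [-0.0, 0.0, -1.0]]
wrist_force: [0.0, 0.9, 0.4]
grip_width: 0.0537
```

Emit:
{"name": "carry_out", "arguments": {"steps": [0,0,0.05,0,0.3,0,0,0.05,0,0.3,0,0,0.05,0,0.3]}}

```text
time_s: 21.95
tool_pos: [0.4894, 0.4163, 0.0707]
orientation: [[-0.995, -0.098, 0.0], [-0.098, 0.995, 0.0], [-0.0, 0.0, -1.0]]
wrist_force: [-1.4, -1.1, 5.4]
grip_width: 0.054
```

Contact with a light 5 N. Release, then lift.

Emit:
{"name": "carry_out", "arguments": {"steps": [0,0,0,0,0.6,0,0,0,0,0.66,0,0,0,0,0.75,0,0,0,0,0.9,0,0,0,0,0.9,0,0,0,0,0.9,0,0,0,0,0.9,0,0,-1,0,0.9,0,0,-3,0,0.9,0,0,-6,0,0.9,0,0,-10,0,0.9,0,0,-14,0,0.9,0,0,-15.6,0,0.9,0,0,-16,0,0.9,0,0,-16,0,0.9]}}

```text
time_s: 23.45
tool_pos: [0.4892, 0.4161, 0.2305]
orientation: [[-0.995, -0.098, 0.001], [-0.098, 0.995, 0.0], [-0.001, 0.0, -1.0]]
wrist_force: [0.2, 0.4, -0.4]
grip_width: 0.0856
```

Run:
```python
from h import *
go(.634,.2035,.215,1.5708-.53)
d=get_image("wrist");cv2.imwrite("pics/w7.png",d["frame"][:,:,::-1])
d=get_image("side");cv2.imwrite("pics/s7.png",cv2.resize(d["frame"][110:230,110:290],None,fx=4,fy=4)[:,:,::-1])
```

```text
t 23.45 tcp [0.4892 0.4161 0.2305] a 1.669 F [ 0.2  0.4 -0.4] w 0.0856 j6 -1.07
shift cm [-12.33 -22.58   1.55] spin 0.6282
```

View pics/w7.png

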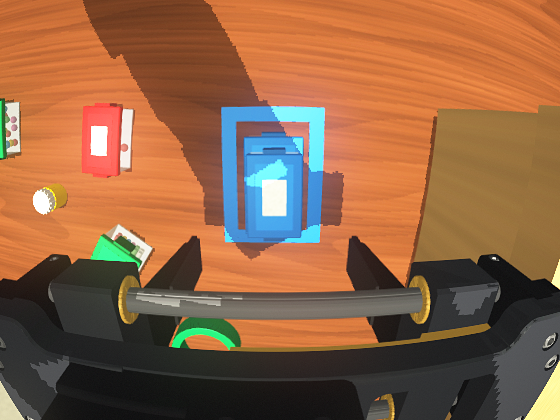

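View pics/s7.png

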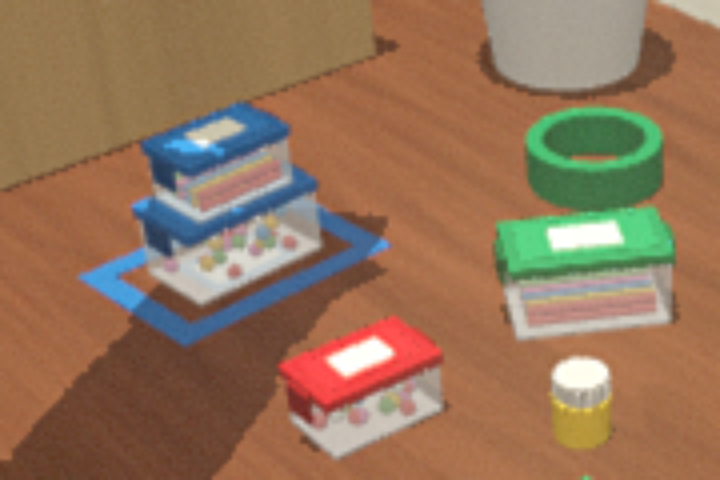

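Emit:
{"name": "carry_out", "arguments": {"steps": [-1,-2,0,0.05,1,-12.3,-22.6,1.5,0.628,1,-12.3,-22.6,1.5,0.628,1,-12.3,-22.6,1.5,0.628,1,-12.3,-22.6,1.5,0.628,1,-12.3,-22.6,1.5,0.628,1,-12.3,-22.6,1.5,0.628,1,-12.3,-22.6,1.5,0.628,1,-12.3,-22.6,1.5,0.628,1]}}

```text
time_s: 24.45
tool_pos: [0.6331, 0.2043, 0.2144]
orientation: [[-0.863, 0.505, -0.001], [0.505, 0.863, 0.0], [0.001, -0.001, -1.0]]
wrist_force: [-0.1, 0.1, -0.1]
grip_width: 0.0951
```

```bash
python3 m2.py green_large .634 .2035 .056 -.53 wrist; cp pics/fit.png pics/fit8.png
```

```text
t 24.45 tcp [0.6331 0.2043 0.2144] a 1.042 F [-0.1  0.1 -0.1] w 0.0951 j6 -0.83
wrist [0.6333, 0.2044, 0.056, -0.521, 0.9983, 0.7074] [-0.   -0.07  1.12 -0.36 -0.02 -0.13 -0.03]
```

View pics/fit8.png

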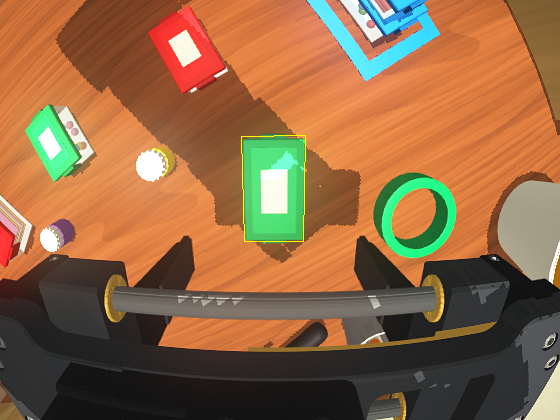

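Emit:
{"name": "carry_out", "arguments": {"steps": [0,0,4,-0.008,1,0,0,8,-0.008,1,0,0,12,-0.008,1,0,0,15,-0.008,1,0,0,17.5,-0.008,1,0,0,19,-0.008,1,0,0,19.6,-0.008,1,0,0,19.6,-0.008,1,0,0,19.6,-0.008,0.5,0,0,19.6,-0.008,0.3,0,0,19.6,-0.008,0.3,0,0,19.6,-0.008,0.3,0,0,19.6,-0.008,0.3,0,0,19.6,-0.008,0.3,0,0,19.6,-0.008,0.3,0,0,19.6,-0.008,0.3], "grip_force": 15}}

```text
time_s: 26.1
tool_pos: [0.634, 0.2034, 0.0196]
orientation: [[-0.867, 0.499, 0.001], [0.499, 0.867, 0.0], [-0.0, 0.0, -1.0]]
wrist_force: [-2.3, -1.1, 6.4]
grip_width: 0.0641
```

Emit:
{"name": "carry_out", "arguments": {"steps": [0,0,-0.4,0,0.3,0,0,-1,0,0.3,0,0,-2,0,0.3,0,0,-3.5,0,0.3,0,0,-5.5,0,0.3,0,0,-7.5,0,0.3,0,0,-9.5,0,0.3,0,0,-11,0,0.3,0,0,-11.7,0,0.3,0,0,-12,0,0.3,0,0,-12,0,0.3]}}

```text
time_s: 27.2
tool_pos: [0.6338, 0.2033, 0.1391]
orientation: [[-0.867, 0.498, -0.0], [0.498, 0.867, 0.0], [0.0, -0.0, -1.0]]
wrist_force: [0.6, -0.5, -2.1]
grip_width: 0.0638
```

Run:
```python
from h import *
go(.62,-.2,.139,1.5708+.15)
```

```text
t 27.2 tcp [0.6338 0.2033 0.1391] a 1.049 F [ 0.6 -0.5 -2.1] w 0.0638 j6 -0.84
shift cm [-1.891e+01 -3.565e+01  1.000e-02] spin -0.6718
```

Emit:
{"name": "carry_out", "arguments": {"steps": [-0.4,-0.8,0,-0.02,0.3,-1.3,-2.5,0,-0.05,0.3,-2.6,-5,0,-0.1,0.3,-4.2,-8,0,-0.16,0.3,-5.8,-11,0,-0.22,0.3,-7.4,-14,0,-0.28,0.3,-9,-17,0,-0.34,0.3,-10.6,-20,0,-0.4,0.3,-12.2,-23,0,-0.46,0.3,-13.8,-26,0,-0.52,0.3,-15.4,-29,0,-0.58,0.3,-16.9,-32,0,-0.63,0.3,-18,-34,0,-0.67,0.3,-18.6,-35.2,0,-0.672,0.3,-18.9,-35.6,0,-0.672,0.3,-18.9,-35.6,0,-0.672,0.3,-18.9,-35.6,0,-0.672,0.3]}}

```text
time_s: 28.9
tool_pos: [0.6203, -0.1984, 0.1389]
orientation: [[-0.989, -0.15, -0.0], [-0.15, 0.989, 0.0], [0.0, 0.001, -1.0]]
wrist_force: [-0.1, 0.4, -1.3]
grip_width: 0.064
```

Run:
```python
from h import *
st()
RNG["green"]=(45,92)
d=get_image("wrist");cv2.imwrite("pics/w9.png",d["frame"][:,:,::-1]);m=cmask(d["frame"],"green")
n,l,s,c=cv2.connectedComponentsWithStats(m)
for i in range(1,n):
    if s[i,4]>200:
        p=np.argwhere(l==i)[:,::-1].astype(np.float32);h=cv2.convexHull(p)[:,0]
        w=np.float32([onz(d,u,0,True)[:2]*1000 for u in h]);print(s[i],cv2.minAreaRect(w))
        if s[i,0]<200: 
            q=cv2.approxPolyDP(h[:,None],5,True)[:,0];print(np.array([onz(d,u,0,True) for u in q]).round(4).tolist())
```

```text
t 28.9 tcp [ 0.6203 -0.1984  0.1389] a 1.7212 F [-0.1  0.4 -1.3] w 0.064 j6 -2.13
[  46    0  100  145 5251] ((504.26055908203125, -409.2156677246094), (170.5517120361328, 126.153564453125), 8.829801559448242)
[[0.578, -0.3339, 0.0], [0.5976, -0.4573, 0.0], [0.4296, -0.4844, 0.0], [0.4392, -0.3555, 0.0]]
[ 472   10   50   95 3184] ((425.7243347167969, 24.832172393798828), (109.7638168334961, 68.03929901123047), 1.8784067630767822)
[  72   23   39   71 1017] ((501.39117431640625, -409.38128662109375), (70.2898941040039, 48.55052185058594), 9.029197692871094)
[[0.4639, -0.3913, 0.0], [0.5321, -0.3808, 0.0], [0.5397, -0.4265, 0.0], [0.4708, -0.4383, 0.0]]
[  201   155   148   137 15207] ((655.1089477539062, -192.5869598388672), (149.42189025878906, 146.46534729003906), 8.594266891479492)
[ 212  318  124   30 2974] ((787.60107421875, -172.6685333251953), (43.39881896972656, 145.1495819091797), 8.60494327545166)
```

View pics/w9.png

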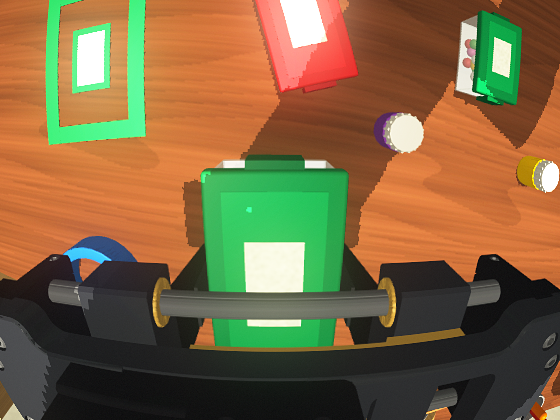

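Run:
```python
from h import *
go(.5018,-.4099,.139,1.5708+.158)
```

```text
t 28.95 tcp [ 0.6204 -0.1983  0.139 ] a 1.7217 F [ 0.6  0.1 -2.3] w 0.0636 j6 -2.13
shift cm [ 14.9  -19.14  -0.  ] spin -0.0071
```

Emit:
{"name": "carry_out", "arguments": {"steps": [0.5,-0.7,0,-0.007,0.3,1.8,-2.3,0,-0.007,0.3,3.6,-4.6,0,-0.007,0.3,5.6,-7.2,0,-0.007,0.3,7.8,-10,0,-0.007,0.3,10,-12.8,0,-0.007,0.3,12,-15.4,0,-0.007,0.3,13.6,-17.5,0,-0.007,0.3,14.6,-18.8,0,-0.007,0.3,14.9,-19.14,0,-0.007,0.3,14.9,-19.14,0,-0.007,0.3,14.9,-19.14,1,-0.007,0.3,14.9,-19.14,3,-0.007,0.3,14.9,-19.14,5.5,-0.007,0.3,14.9,-19.14,8,-0.007,0.3,14.9,-19.14,9.8,-0.007,0.3,14.9,-19.14,10.8,-0.007,0.3,14.9,-19.14,11,-0.007,0.3,14.9,-19.14,11,-0.007,0.3]}}

```text
time_s: 30.85
tool_pos: [0.502, -0.4107, 0.0292]
orientation: [[-0.988, -0.157, 0.0], [-0.157, 0.988, 0.0], [-0.0, 0.0, -1.0]]
wrist_force: [-0.2, -0.5, -1.8]
grip_width: 0.0639
```

Run:
```python
from h import *
go(.5018,-.4099,.019,1.5708+.158)
d=get_image("wrist");cv2.imwrite("pics/w10.png",d["frame"][:,:,::-1])
```

```text
t 30.85 tcp [ 0.502  -0.4107  0.0292] a 1.7286 F [-0.2 -0.5 -1.8] w 0.0639 j6 -2.52
shift cm [0.01 0.08 1.02] spin -0.0002
```

View pics/w10.png

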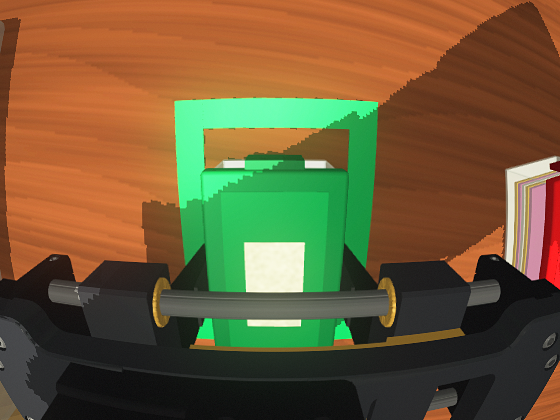

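Emit:
{"name": "carry_out", "arguments": {"steps": [0,0.08,0.3,0,0.3,0,0.08,0.5,0,0.3,0,0.08,0.7,0,0.3,0,0.08,0.85,0,0.3,0,0.08,0.92,0,0.3,0,0.08,0.95,0,0.3,0,0.08,0.95,0,0.3]}}

```text
time_s: 31.6
tool_pos: [0.5015, -0.4102, 0.0196]
orientation: [[-0.988, -0.157, 0.0], [-0.157, 0.988, 0.0], [-0.0, 0.0, -1.0]]
wrist_force: [0.1, -0.0, -1.1]
grip_width: 0.0642
```

Emit:
{"name": "carry_out", "arguments": {"steps": [0,0,0.03,0,0.3,0,0,0.06,0,0.3,0,0,0.06,0,0.3]}}

```text
time_s: 31.9
tool_pos: [0.5015, -0.4103, 0.0196]
orientation: [[-0.988, -0.157, 0.0], [-0.157, 0.988, -0.0], [-0.0, -0.0, -1.0]]
wrist_force: [-1.5, 1.2, 4.5]
grip_width: 0.0633
```

Emit:
{"name": "carry_out", "arguments": {"steps": [0,0,0,0,0.72,0,0,0,0,0.78,0,0,0,0,0.85,0,0,0,0,0.95,0,0,0,0,0.95,0,0,0,0,0.95,0,0,0,0,0.95,0,0,-1,0,0.95,0,0,-3,0,0.95,0,0,-6,0,0.95,0,0,-10,0,0.95,0,0,-14,0,0.95,0,0,-17,0,0.95,0,0,-19,0,0.95,0,0,-19.6,0,0.95,0,0,-19.6,0,0.95]}}

```text
time_s: 33.5
tool_pos: [0.5015, -0.4103, 0.2158]
orientation: [[-0.988, -0.157, 0.001], [-0.157, 0.988, -0.001], [-0.001, -0.001, -1.0]]
wrist_force: [-0.3, 0.0, -0.6]
grip_width: 0.0908
```

Run:
```python
from h import *
go(.4387,-.0065,.215,1.5708)
d=get_image("wrist");cv2.imwrite("pics/w11.png",d["frame"][:,:,::-1])
```

```text
t 33.5 tcp [ 0.5015 -0.4103  0.2158] a 1.728 F [-0.3  0.  -0.6] w 0.0908 j6 -2.52
shift cm [-1.200e-01  4.086e+01  4.000e-02] spin 0.1572
```

View pics/w11.png

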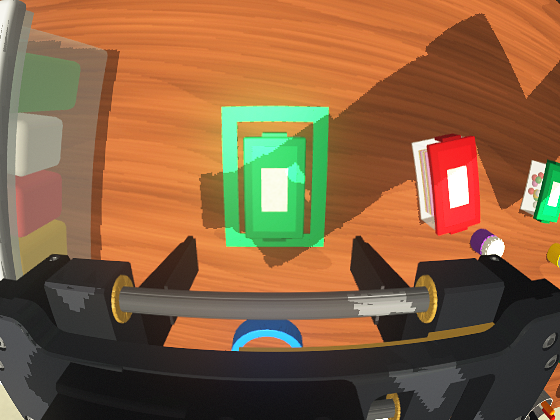

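Emit:
{"name": "carry_out", "arguments": {"steps": [0,2,0,0.02,1,-0.1,40.9,0,0.157,1,-0.1,40.9,0,0.157,1,-0.1,40.9,0,0.157,1,-0.1,40.9,0,0.157,1,-0.1,40.9,0,0.157,1,-0.1,40.9,0,0.157,1,-0.1,40.9,0,0.157,1,-0.1,40.9,0,0.157,1,-0.1,40.9,0,0.157,1,-0.1,40.9,0,0.157,1,-0.1,40.9,0,0.157,1,-0.1,40.9,0,0.157,1]}}

```text
time_s: 34.85
tool_pos: [0.4386, -0.0071, 0.2146]
orientation: [[-1.0, 0.001, -0.001], [0.001, 1.0, 0.0], [0.001, 0.0, -1.0]]
wrist_force: [0.3, -0.2, -0.5]
grip_width: 0.0951
```

```bash
python3 m2.py green_small .4387 -.0065 .044 0 wrist; cp pics/fit.png pics/fit12.png
```

```text
t 34.85 tcp [ 0.4386 -0.0071  0.2146] a 1.5694 F [ 0.3 -0.2 -0.5] w 0.0951 j6 -1.74
wrist [0.4387, -0.0058, 0.044, 0.017, 1.0085, 3.2654] [-0.   -0.09  2.35 -0.97 -0.11  0.1   0.17]
```

View pics/fit12.png

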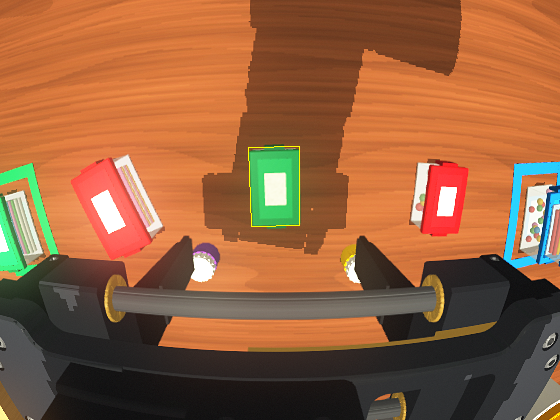

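Run:
```python
from h import *
for lo,hi in((45,88),(45,95),(55,85)):
    RNG["green"]=(lo,hi)
    d=get_image("wrist");b=blob(d["frame"],"green",(275,188),30)
    w=np.float32([onz(d,u,.044,True)[:2]*1000 for u in cv2.convexHull(b.astype(np.float32))[:,0]]);print(cv2.minAreaRect(w))
st()
q=cv2.approxPolyDP(cv2.convexHull(b.astype(np.float32)),3,True)[:,0];print(q.tolist())
im=d["frame"][130:245,220:330];cv2.imwrite("pics/z.png",cv2.resize(im,None,fx=5,fy=5)[:,:,::-1])
```

```text
((438.11090087890625, -5.886178970336914), (93.97663116455078, 54.11723327636719), 1.0638943910598755)
((438.12255859375, -5.841011047363281), (93.97968292236328, 54.20246887207031), 1.0638487339019775)
((438.0774841308594, -5.652971267700195), (92.438232421875, 54.01609420776367), 1.1144505739212036)
t 35.05 tcp [ 0.4385 -0.0067  0.2149] a 1.5698 F [-0.2 -0.6  0.4] w 0.0955 j6 -1.74
[[299.0, 223.5], [267.0, 227.5], [251.5, 223.0], [250.0, 150.5], [265.0, 144.5], [298.5, 150.0]]
```

View pics/z.png

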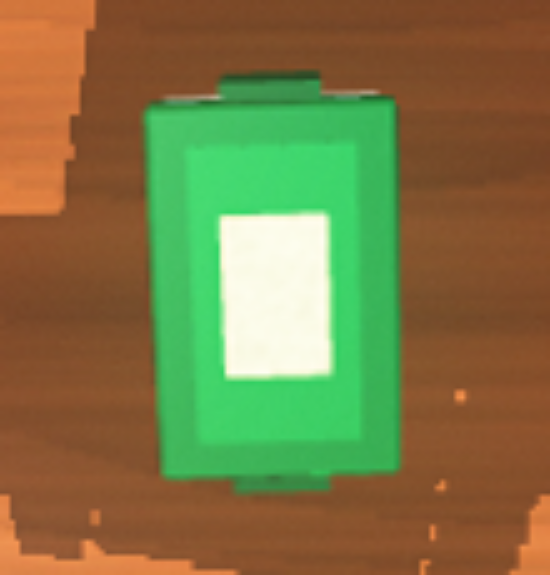

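Emit:
{"name": "carry_out", "arguments": {"steps": [0,0.1,4,-0.019,1,0,0.1,8,-0.019,1,0,0.1,12,-0.019,1,0,0.1,15.5,-0.019,1,0,0.1,18,-0.019,1,0,0.1,19.4,-0.019,1,0,0.1,20,-0.019,1,0,0.1,20,-0.019,1,0,0.1,20,-0.019,0.4,0,0.1,20,-0.019,0.3,0,0.1,20,-0.019,0.3,0,0.1,20,-0.019,0.3,0,0.1,20,-0.019,0.3,0,0.1,20,-0.019,0.3,0,0.1,20,-0.019,0.3,0,0.1,20,-0.019,0.3,0,0.1,20,-0.019,0.3], "grip_force": 15}}

```text
time_s: 36.75
tool_pos: [0.4385, -0.0051, 0.0152]
orientation: [[-1.0, -0.019, 0.0], [-0.019, 1.0, 0.0], [-0.0, 0.0, -1.0]]
wrist_force: [-1.0, 0.2, 4.9]
grip_width: 0.0545
```

Emit:
{"name": "carry_out", "arguments": {"steps": [0,0,-0.4,0,0.3,0,0,-1,0,0.3,0,0,-2,0,0.3,0,0,-4,0,0.3,0,0,-6.5,0,0.3,0,0,-9,0,0.3,0,0,-11.5,0,0.3,0,0,-13.5,0,0.3,0,0,-15,0,0.3,0,0,-15.8,0,0.3,0,0,-16,0,0.3,0,0,-16,0,0.3]}}

```text
time_s: 37.95
tool_pos: [0.4383, -0.0051, 0.175]
orientation: [[-1.0, -0.019, 0.0], [-0.019, 1.0, 0.0], [-0.0, 0.0, -1.0]]
wrist_force: [0.4, -0.4, -1.8]
grip_width: 0.0542
```

Run:
```python
from h import *
go(.5015,-.4103,.175,1.728)
```

```text
t 37.95 tcp [ 0.4383 -0.0051  0.175 ] a 1.59 F [ 0.4 -0.4 -1.8] w 0.0542 j6 -1.75
shift cm [ -5.54 -40.64  -0.  ] spin -0.138
```

Emit:
{"name": "carry_out", "arguments": {"steps": [-0.1,-0.8,0,-0.003,0.3,-0.3,-2.5,0,-0.008,0.3,-0.7,-5,0,-0.017,0.3,-1.1,-8,0,-0.027,0.3,-1.6,-11.5,0,-0.04,0.3,-2.1,-15,0,-0.05,0.3,-2.5,-18.5,0,-0.06,0.3,-3,-22,0,-0.075,0.3,-3.4,-25.5,0,-0.087,0.3,-3.9,-29,0,-0.1,0.3,-4.4,-32.5,0,-0.11,0.3,-4.8,-35.5,0,-0.12,0.3,-5.1,-38,0,-0.13,0.3,-5.3,-39.8,0,-0.138,0.3,-5.45,-40.6,0,-0.138,0.3,-5.45,-40.6,0,-0.138,0.3,-5.45,-40.6,0,-0.138,0.3]}}

```text
time_s: 39.65
tool_pos: [0.5004, -0.4093, 0.1744]
orientation: [[-0.988, -0.157, -0.001], [-0.157, 0.988, 0.001], [0.001, 0.001, -1.0]]
wrist_force: [-0.8, -0.1, -1.2]
grip_width: 0.054
```

Emit:
{"name": "carry_out", "arguments": {"steps": [0,0,0.5,0,0.3,0,0,1.5,0,0.3,0,0,3.5,0,0.3,0,0,5.5,0,0.3,0,0,7.5,0,0.3,0,0,8.8,0,0.3,0,0,9.4,0,0.3,0,0,9.6,0,0.3,0,0,9.8,0,0.3,0,0,9.8,0,0.3,0,0,9.8,0,0.3]}}

```text
time_s: 40.75
tool_pos: [0.5009, -0.4101, 0.0776]
orientation: [[-0.988, -0.157, 0.001], [-0.157, 0.988, -0.001], [-0.001, -0.001, -1.0]]
wrist_force: [-0.3, 0.1, -1.1]
grip_width: 0.0544
```

Run:
```python
from h import *
go(.5015,-.4103,.0716,1.728)
d=get_image("wrist");cv2.imwrite("pics/w13.png",d["frame"][:,:,::-1])
```

```text
t 40.75 tcp [ 0.5009 -0.4101  0.0776] a 1.728 F [-0.3  0.1 -1.1] w 0.0544 j6 -2.52
shift cm [-0.05 -0.03  0.6 ] spin 0.0
```

View pics/w13.png

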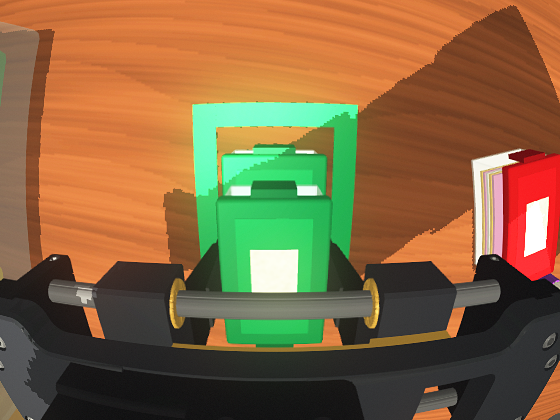

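Emit:
{"name": "carry_out", "arguments": {"steps": [0,0,0.15,0,0.3,0,0,0.3,0,0.3,0,0,0.4,0,0.3,0,0,0.5,0,0.3,0,0,0.55,0,0.3,0,0,0.6,0,0.3,0,0,0.6,0,0.3]}}

```text
time_s: 41.5
tool_pos: [0.5007, -0.41, 0.0712]
orientation: [[-0.988, -0.157, 0.0], [-0.157, 0.988, -0.0], [-0.0, -0.0, -1.0]]
wrist_force: [-0.5, 0.7, 3.0]
grip_width: 0.0539
```

Emit:
{"name": "carry_out", "arguments": {"steps": [0,0,0.03,0,0.6,0,0,0.03,0,0.66,0,0,0.03,0,0.75,0,0,0.03,0,0.9,0,0,0.03,0,0.9,0,0,0.03,0,0.9,0,0,0.03,0,0.9,0,0,-1,0,0.9,0,0,-3,0,0.9,0,0,-6,0,0.9,0,0,-10,0,0.9,0,0,-14,0,0.9,0,0,-16.5,0,0.9,0,0,-17.5,0,0.9,0,0,-17.5,0,0.9]}}

```text
time_s: 43.0
tool_pos: [0.5009, -0.4101, 0.2473]
orientation: [[-0.988, -0.157, 0.002], [-0.157, 0.988, -0.002], [-0.001, -0.002, -1.0]]
wrist_force: [0.2, 0.1, -0.2]
grip_width: 0.0856
```

```bash
python3 m1.py | grep -E "large|small"
python3 - <<'E'
from h import *
st()
d=get_image("wrist");cv2.imwrite("pics/w14.png",d["frame"][:,:,::-1])
d=get_image("side");cv2.imwrite("pics/s14.png",d["frame"][:,:,::-1])
d=get_image("top");cv2.imwrite("pics/t14.png",cv2.resize(d["frame"][100:280,90:460],None,fx=2.15,fy=2.15,interpolation=cv2.INTER_CUBIC)[:,:,::-1])
E
```

```text
blue_large side none
blue_large top none
blue_large [0.627, -0.202, 0.056, 0.0, 1.0, 0.0]
blue_large [0.627, -0.202, 0.056, 0.0, 1.0, 0.0]
blue_large [0.627, -0.202, 0.056, 0.0, 1.0, 0.0]
blue_small side none
blue_small top none
blue_small [0.643, -0.011, 0.044, 0.0, 1.0, 0.0]
blue_small [0.643, -0.011, 0.044, 0.0, 1.0, 0.0]
blue_small [0.643, -0.011, 0.044, 0.0, 1.0, 0.0]
green_large top none
green_large [0.5989, 0.1497, 0.1544, 1.0273, 1.0104, 6.6927]
green_large [0.643, 0.207, 0.056, 0.0, 1.0, 0.0]
green_large [0.7176, 0.291, 0.056, 1.1895, 1.1061, 11.7112]
green_small side none
green_small top none
green_small [0.438, -0.007, 0.044, 0.0, 1.0, 0.0]
green_small [0.438, -0.007, 0.044, 0.0, 1.0, 0.0]
green_small [0.438, -0.007, 0.044, 0.0, 1.0, 0.0]
red_large side none
red_large top none
red_large [0.461, -0.208, 0.056, 0.0, 1.0, 0.0]
red_large [0.461, -0.208, 0.056, 0.0, 1.0, 0.0]
red_large [0.461, -0.208, 0.056, 0.0, 1.0, 0.0]
red_small side none
red_small top none
red_small [0.467, 0.21, 0.044, 0.0, 1.0, 0.0]
red_small [0.467, 0.21, 0.044, 0.0, 1.0, 0.0]
red_small [0.467, 0.21, 0.044, 0.0, 1.0, 0.0]
t 43.1 tcp [ 0.5003 -0.4097  0.2447] a 1.728 F [-0.3  0.7 -0.6] w 0.085 j6 -2.52
```

View pics/w14.png

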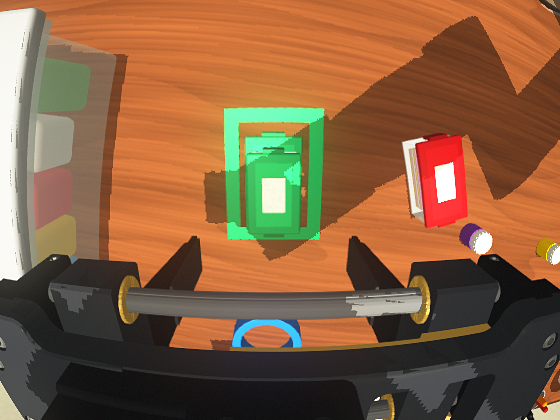

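View pics/s14.png

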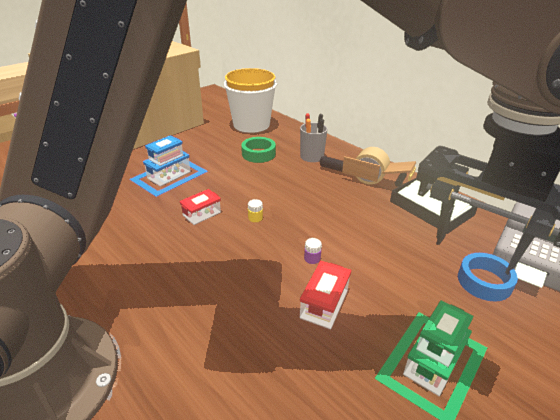

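View pics/t14.png

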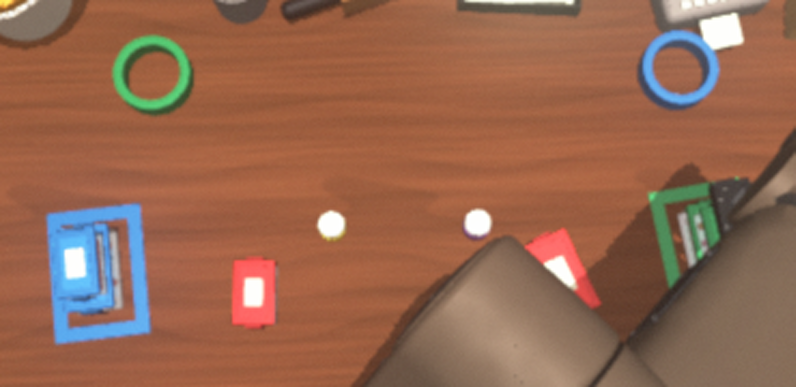

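Run:
```python
from h import *
for n,p,fi in(("wrist",(.5012,-.41,.1),True),("top",(.489,.415,.1),False)):
    d=get_image(n);f=d["frame"];u=proj(d,[p],fi)[0]
    h=cv2.cvtColor(f,cv2.COLOR_RGB2HSV);m=((h[...,1]<70)&(h[...,2]>150)).astype(np.uint8)
    k,l,s,c=cv2.connectedComponentsWithStats(m)
    i=min((i for i in range(1,k) if s[i,4]>20),key=lambda i:np.hypot(*(c[i]-u)))
    print(n,u.round(1),c[i].round(1),s[i],onz(d,c[i],.1,fi).round(4))
```

```text
wrist [272.7 194.4] [273. 195.] [262 178  23  35 803] [ 0.5018 -0.4096  0.1   ]
top [124.4 221.8] [124.4 221.9] [120 215  10  15 128] [0.4886 0.415  0.1   ]
```

Both small tubs' labels sit within about 1 mm of their area centres, at lid height. I'm handing in.

```bash
python3 -c "
from cell import job_done
print(job_done())"
```

```text
the job is handed in; nothing more can be done
None
```

Both stacks are built and the job is handed in at about 43 s of the 122 s. In each area the large tub stands in the middle with its length along the long side, and the matching small tub is centred and lined up on its lid. The blue stack went first. Each tub was lowered until light contact, 3 to 6 N at the wrist, before I released it.

**Last checks:**
- **Centring:** with the small tub's lid taken at 0.100 m high, the label on the top blue tub lies at (0.4886, 0.4150) and the blue area's centre at (0.489, 0.415). The label on the top green tub lies at (0.5018, −0.4096) and the green area's centre at (0.5012, −0.410). That is within about 1 mm for both.
- **Upright and clear:** the pictures show both stacks upright, with the gripper open and clear above the green stack.
- **Red tubs and pots:** they appear where they were at the start. I checked this only by eye, and the arm hid part of the large red tub in the last top view. The colour fit never picked up the red lids.

**Disagreements:**
- **Side and top cameras:** they differed by 2 to 3 mm, so I relied on the wrist camera for final positions.
- **Lid outlines in the areas:** the automatic fit failed on the one lid I tried it on there, the large blue one, because it merged with the same-coloured tape. I used the label positions and what the pictures showed instead.

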